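Set the bench for filling a microplate

TASK

Set the bench out around the fixed microplate: lay the white reagent trough behind the plate (the side away from the robot), parallel to the plate's long sides and centred on it; stand the steel beaker beside the short end nearer the vortex mixer and the amber bottle beside the other short end, both in line with the plate's middle, leaving a gap of about 35 mm between the plate and each of these three. Cover the beaker with its knobbed lid, centred, and stand the white jar at the corner, behind the beaker and off the end of the trough, in line with both. Leave the tube rack, brass weight and mortar where they are, and let everything stand upright and released on the bench.

Things in the scene. Friction and masses are not known exactly. Their poses are not given: they have to be found in the camera images.
- plate: White 24-well microplate lying flat on a slightly larger sheet of white paper, fixed. 86 mm (its x) by 128 mm (its y, the long axis), 14 mm high; the paper is 150 x 190 mm and flat. Origin: centre of the underside, on the bench. Its +x points away from the robot ('behind'), +y to the robot's left, each within 12 degrees. The two short ends are at its y = +64 and -64 mm.
- mixer: Vortex mixer, fixed at the back of the bench, left or right: beige stepped housing 150 x 130 mm with a round black rubber platform (96 mm across) on top, 110 mm high in all. Origin: centre of its underside. The plate's short end on the mixer's side is the one the beaker belongs to.
- trough: Loose white plastic reagent trough, open on top: 110 mm long (its x), 44 mm wide (its y), 30 mm high, walls 3 mm. Origin: centre of the underside, z up. Grip it across its width.
- beaker: Loose straight stainless steel beaker, open on top, 46 mm outer diameter, 60 mm high, wall 2 mm. Origin: centre of the underside, z up.
- lid: Loose beaker lid: flat aluminium disc 58 mm across, 6 mm thick, with a black knob on top, 16 mm diameter, from 6 to 34 mm above the underside. Flat below (no lip): it simply rests on the beaker's rim. Origin: centre of the underside, z up, lying knob up.
- jar: Loose squat white plastic screw-cap jar, 50 mm diameter (straight up to 43 mm), 60 mm high with its 47 mm cap. Origin: centre of the underside, z up.
- bottle: Loose small amber glass bottle with black cap, body 42 mm diameter (straight up to 48 mm, then a shoulder to a thinner neck and a 24 mm cap), 76 mm high in all. Origin: centre of the underside, z up.
- tuberack: Bystander: loose orange block rack for micro-tubes, 70 (x) x 44 (y) x 42 mm high. Origin: centre of the underside. To be left alone.
- weight: Bystander: loose brass calibration weight with a small knob, 34 mm diameter, 52 mm high. Origin: centre of the underside. To be left alone.
- mortar: Bystander: loose white ceramic mortar bowl, 72 mm across the rim, 42 mm high. Origin: centre of the underside. To be left alone.
There are look-alikes about, which are no part of the job. Several things have the shape of the plate; the one meant has the colours described above.

How it is judged:
At the end, for the whole second after the job is handed in: Gaps from the plate to trough, beaker and bottle 35 mm +-15; each centred on its side +-14 mm; trough parallel +-0.17 rad; beaker on the mixer's side; jar at the corner +-18 mm; lid on the rim, centred +-9 mm; all upright (0.08 rad), at rest; bystanders moved under 20 mm (x of trough in the frame of plate between 0.085 and 0.115 m and y of trough in the frame of plate between -0.014 and 0.014 m and angle between the x axis of trough and the y axis of plate, either way round below 0.17 rad and height (world z) of each of trough, beaker, jar, bottle below 0.005 m and angle between each of trough, beaker, jar, bottle, lid's own z axis and vertical below 0.08 rad and horizontal distance between lid and beaker below 0.009 m and height (world z) of lid between 0.055 and 0.065 m and linear speed of each of trough, beaker, lid, jar, bottle below 0.02 m/s and ((y of mixer in the frame of plate above 0 m and x of beaker in the frame of plate between -0.014 and 0.014 m and y of beaker in the frame of plate between 0.107 and 0.137 m and x of bottle in the frame of plate between -0.014 and 0.014 m and y of bottle in the frame of plate between -0.135 and -0.105 m and x of jar in the frame of plate between 0.082 and 0.118 m and y of jar in the frame of plate between 0.104 and 0.14 m) or (y of mixer in the frame of plate below 0 m and x of beaker in the frame of plate between -0.014 and 0.014 m and y of beaker in the frame of plate between -0.137 and -0.107 m and x of bottle in the frame of plate between -0.014 and 0.014 m and y of bottle in the frame of plate between 0.105 and 0.135 m and x of jar in the frame of plate between 0.082 and 0.118 m and y of jar in the frame of plate between -0.14 and -0.104 m))); the robot touches nothing.
It fails at once if the tube rack was moved by 20 mm or more (distance of tuberack from where it was at the start of the episode above 0.02 m).
It fails at once if the brass weight was moved by 20 mm or more (distance of weight from where it was at the start of the episode above 0.02 m).
It fails at once if the mortar was moved by 20 mm or more (distance of mortar from where it was at the start of the episode above 0.02 m).
It also fails if it takes over 122 s, if anything falls off the work surface, if the arm or the gripper's body presses on something with over 40 N, if the wrist force passes 120 N, or if a joint passes its speed limit or range.

ROBOT

A 6-joint arm with a two-finger parallel gripper is mounted at the origin on the work surface. World frame = base frame: x ahead of the robot, y to its left, z up, the work surface at z = 0. Lengths are in m, angles in rad, forces in N, time in s.
With the tool pointing down it reaches from about 0.275 to 0.85 m from the base axis. Payload 5.2 kg.
Tool frame: the origin (TCP) lies between the finger pads; the fingertips stand 11 mm ahead of it and the grasp point (between the pads) lies 8 mm behind it; z points along the fingers, y is the line along which they close (so a half turn about z gives the same grasp; the last joint's range is limited). The gripper opens to 85 mm and grips with 20 to 120 N. Pads are 22 mm wide; open, the fingers measure 114 mm over their backs; the gripper's body (76 mm by 85 mm) begins 54 mm behind the grasp point. The pads swing forward as they close: fully open they stand 13 mm farther back than shut.
Start: joints at [-1.552, 0.259, 1.535, -0, 1.348, -0.203], TCP at [0.121, -0.537, 0.242] pointing down, gripper open.
Joint ranges: [-3.14, 3.14], [-0.91, 2.08], [0.19, 2.58], [-1.22, 4.36], [0.22, 2.71], [-3.12, 3.12]. Speed limits (rad/s): [2.57, 2.57, 3.14, 3.14, 3.14, 3.14].

INTERFACE

Orientations are given as a unit quaternion [w, x, y, z].
In Python, from cell import r gives the robot as it stands.
- The arm moves only by the shell command python3 -m jog 'ROWS' [FORCE]. ROWS is a JSON object of lists of equal length, an entry for each row: "jaw": the closure, from 0 (fully open) to 1 (shut); "linear": the shift along the tool's x, y, z in cm, a list of three; "rot": the turn, a rotation vector about the tool's x, y, z in degrees, a list of three. A call has 1 to 8 rows; each row is the pose to reach, as a shift and turn from the pose commanded when the call began, along the tool's axes at that moment; what a row does not reach only later rows make up. A row lasts 1/8 s, in which the tool goes at most 62.5 mm and 10.7 degrees, less where a joint would pass 70% of its speed; a pose out of reach is approached as far as the arm can. A call with a gripper value outside its range is refused whole. The fingers move at their own pace and stop on an object; FORCE is the grip in N (left out, the last holds). Time passes only in rows, so rows that repeat a pose let the fingers close. It gives the time, the measured TCP pose, the force, the opening and the grip force at its end, in the units of the state.
- r.state(): the state, without advancing time (a new reading comes with each control period).
- r.capture(name): name is "scene" or "top" or "wrist"; returns the picture (400x640x3 uint8, red, green, blue); there is no depth.
- r.get_calibration(name): a dict with "K" (3x3 intrinsics, pixels), "extrinsics" (4x4, takes a point from world to camera coordinates); the wrist camera has in their place "tool_from_camera" (4x4, takes a point from camera to tool coordinates, whose origin is the TCP and whose axes are the flange's). Camera axes: x right, y down, z forward; pixel columns grow to the right and rows downward; lengths in m; the calibration is good to about 2 mm. A picture is of the moment at which its call begins: read the wrist's pose just before it. get_calibration takes no time and is no camera call.
- r.close_job(): hands the job in; it is judged then, once.
Trained networks look in the newest picture that a camera, given by its name, has taken for a name from the list of things; names that differ only in an ending like _2 or _b are one class to them, and where a whole thing is asked for, a point or a joint stands for the part that bears it (a point fixed in the world has none). Each returns a list of dicts, best first, with "confidence" (0 to 1); they miss things now and then, are a little off and sometimes report something else, mostly with a low value. They report only what shows in the picture. A call takes as long as a camera call. They do not tell look-alikes from the thing itself.
- r.silhouettes(camera, target): "pixels" (400x640 bool, what is visible of it) and "location" ([column, row] in pixels, amid what is visible of it).
The state is a dict: "time_s": time; "joints": joint angles; "joint_vel": joint speeds; "tau": joint torques, N m; "tool_pos": TCP position; "tool_rot": TCP orientation; "force": force on the tool from outside, world axes, zero at the start; "moment": the same for the moment, N m; "gripper_width": finger opening in m; "gripper_force": force on a finger pad.
Only numpy, scipy, OpenCV 4.12 (cv2) and the standard library are available. Lean on these libraries where they do the work, as an engineer would, in place of code of your own. Each camera call takes 0.05 s, during which the arm holds its last target. There are 200 camera calls.

## Working session

There is one attempt and no reset: what is moved stays moved. The work goes in short steps, Python scripts to look and compute and a shell command to move; the robot and the scene stay as the last step left them, time stands still between calls to the robot, and variables do not carry over. Pictures are saved under pics/ and viewed, at most 14 in all, crops included, and the job is handed in when it is done.

```bash
mkdir -p pics; ls
python3 - <<'E'
from cell import r
import cv2
for n in("scene","top"):
    cv2.imwrite(f"pics/{n}0.png",r.capture(n)[:,:,::-1])
    c=r.get_calibration(n);print(n,c)
print(r.get_calibration("wrist"));print(r.state())
E
```

```text
pics
scene {'K': array([[449.47273483,   0.        , 321.5022336 ],
       [  0.        , 449.47273483, 197.49585924],
       [  0.        ,   0.        ,   1.        ]]), 'extrinsics': array([[-0.40968684,  0.91210942, -0.0145979 ,  0.1967524 ],
       [ 0.48647101,  0.20491223, -0.84932734, -0.18370342],
       [-0.77168818, -0.35505969, -0.52766463,  1.63404624],
       [ 0.        ,  0.        ,  0.        ,  1.        ]])}
top {'K': array([[459.12126907,   0.        , 308.6955111 ],
       [  0.        , 459.12126907, 199.34086392],
       [  0.        ,   0.        ,   1.        ]]), 'extrinsics': array([[ 1.65313603e-03, -9.99919671e-01, -1.25666065e-02,
         1.44219739e-02],
       [-9.95641067e-01, -4.73924692e-04, -9.32665078e-02,
         4.61201240e-01],
       [ 9.32530601e-02,  1.26660117e-02, -9.95561871e-01,
         1.11722941e+00],
       [ 0.00000000e+00,  0.00000000e+00,  0.00000000e+00,
         1.00000000e+00]])}
{'K': array([[295.9857512 ,   0.        , 318.05508467],
       [  0.        , 295.9857512 , 201.10232428],
       [  0.        ,   0.        ,   1
[... 375 characters left out ...]

{'time_s': 0.1, 'joints': array([-1.55183631e+00,  2.59287949e-01,  1.53595356e+00,  2.36323976e-05,
        1.34799210e+00, -2.02837362e-01]), 'joint_vel': array([-0.00020658, -0.00014016, -0.00484131,  0.0014378 , -0.00105631,
        0.00034042]), 'tau': array([ 3.39721832e-03, -4.46966136e+01, -2.91246736e+01, -6.16974444e-05,
        6.24757857e-03,  3.16680519e-05]), 'tool_pos': array([ 0.12099303, -0.53607439,  0.24155627]), 'tool_rot': array([-8.15957404e-04,  9.93856995e-01,  1.10668873e-01,  8.68009705e-05]), 'force': array([-0.63760478, -0.19274621,  0.4565497 ]), 'moment': array([ 0.01686854, -0.00081375,  0.03339656]), 'gripper_force': 0.0, 'gripper_width': 0.08508439837476607}
```

View pics/top0.png

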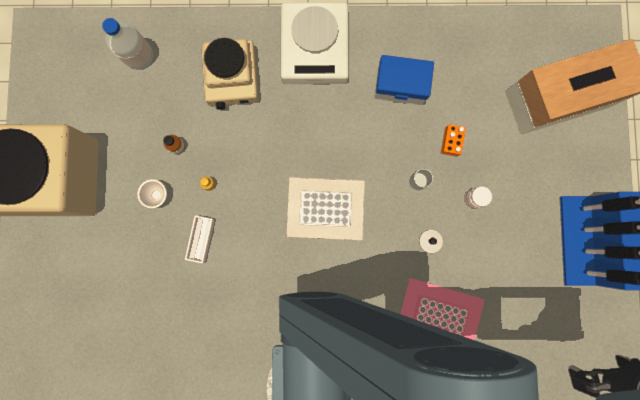

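View pics/scene0.png

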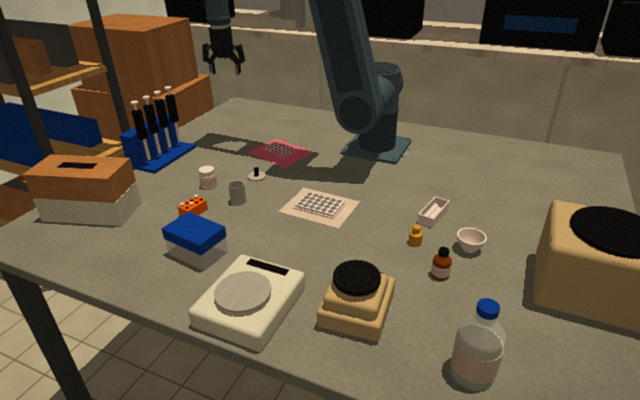

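The top view shows the plate at (325,209), the mixer up left at (230,72) so on +y, the trough at (199,239), the bottle at (172,143), the beaker at (421,180), the lid at (431,241) and the jar at (480,197). The weight at (207,183), mortar at (152,194) and tube rack at (454,140) are bystanders.

```bash
cat > h.py <<'E'
import numpy as np,cv2
from cell import r
from scipy.optimize import least_squares
from scipy.spatial.transform import Rotation as R
DIM=dict(beaker=[(23,0),(23,60)],lid=[(29,0),(29,6),(8,34)],jar=[(25,0),(25,43),(23.5,60)],bottle=[(21,0),(21,48),(12,76)],weight=[(17,0),(17,36),(8,52)],mortar=[(25,0),(36,42)],
 plate=(86,128,14),trough=(110,44,30),tuberack=(70,44,42))
def cam(n):
    if n!="wrist":
        c=r.get_calibration(n);return c["K"],c["extrinsics"]
    c=r.get_calibration(n);s=r.state();T=np.eye(4);q=s["tool_rot"]
    T[:3,:3]=R.from_quat([q[1],q[2],q[3],q[0]]).as_matrix();T[:3,3]=s["tool_pos"]
    return c["K"],np.linalg.inv(T@c["tool_from_camera"])
def proj(P,K,E):
    p=(E[:3,:3]@P.T).T+E[:3,3];p=(K@p.T).T;return p[:,:2]/p[:,2:]
def model(n,x,y,a=0):
    d=DIM[n]
    if isinstance(d,list):
        t=np.linspace(0,2*np.pi,40)
        return np.concatenate([np.c_[x+q*np.cos(t)/1e3,y+q*np.sin(t)/1e3,0*t+z/1e3] for q,z in d])
    L=np.array([[i*d[0],j*d[1],k*2*d[2]] for i in(-.5,.5) for j in(-.5,.5) for k in(0,.5)])/1e3
    c,s=np.cos(a),np.sin(a);return np.c_[x+c*L[:,0]-s*L[:,1],y+s*L[:,0]+c*L[:,1],L[:,2]]
def mom(mask):
    m=cv2.moments(mask,True) if mask.ndim==2 and mask.dtype==np.uint8 else cv2.moments(mask)
    return m
def hull(P,K,E):return cv2.convexHull(proj(P,K,E).astype(np.float32))
def fit(n,mask,K,E,x0):
    box=not isinstance(DIM[n],list)
    def iou(a,H):
        im=np.zeros(mask.shape,np.uint8);cv2.fillConvexPoly(im,np.round(H*16).astype(np.int32),1,shift=4)
        return (im&mask).sum()/(im|mask).sum()
    m=mask.astype(np.uint8);M=cv2.moments(m,True);c=np.array([M['m10'],M['m01']])/M['m00']
    def solve(a):
        def f(p):
            h=cv2.moments(hull(model(n,p[0],p[1],a),K,E));return np.array([h['m10'],h['m01']])/h['m00']-c
        return least_squares(f,x0[:2],diff_step=1e-3,x_scale=.1).x
    best=None
    for a in (np.radians(np.arange(0,180,2)) if box else [0]):
        p=solve(a);s=iou(m,hull(model(n,p[0],p[1],a),K,E))
        if best is None or s>best[0]:best=(s,p[0],p[1],np.degrees(a))
    return np.round(best,4)
def find(camn,names,img=None,mx=1):
    if img is None: K,E=cam(camn);r.capture(camn)
    else: K,E=img
    for n in names:
        for d in r.silhouettes(camn,n)[:mx]:
            try:print(camn,n,round(d["confidence"],2),np.round(d["location"]),d["pixels"].sum(),fit(n,d["pixels"].astype(np.uint8),K,E,[.5,0]))
            except Exception as e:print(n,e)
E
python3 - <<'E'
from h import *
find("top",list(DIM),mx=3)
find("scene",["beaker","jar","bottle","lid","plate","trough","weight"],mx=2)
K,E=cam("top")
for d in r.silhouettes("top","mixer"):print(d["confidence"],d["location"],d["pixels"].sum())
E
```

```text
top beaker 0.58 [421. 179.] 383 [ 0.8949  0.5103 -0.2601  0.    ]
top lid 0.57 [431. 242.] 433 [ 0.904   0.3589 -0.2877  0.    ]
top jar 0.72 [478. 196.] 456 [ 0.8539  0.4664 -0.3993  0.    ]
top bottle 0.85 [173. 143.] 292 [0.8044 0.5999 0.3552 0.    ]
top weight 0.51 [207. 182.] 182 [0.8387 0.5021 0.2689 0.    ]
top mortar 0.7 [153. 195.] 613 [0.8386 0.4736 0.3997 0.    ]
top mortar 0.48 [176. 143.] 302 [0.4272 0.5965 0.3488 0.    ]
top plate 0.85 [443. 306.] 3199 [  0.6376   0.1972  -0.3129 166.    ]
top plate 0.84 [325. 207.] 4456 [ 4.230e-01  4.398e-01 -2.630e-02  1.660e+02]
top trough 0.75 [199. 241.] 949 [  0.949    0.3622   0.286  168.    ]
top tuberack 0.67 [452. 138.] 605 [  0.8263   0.6093  -0.3436 162.    ]
scene beaker 0.55 [238. 192.] 364 [ 0.8605  0.5094 -0.257   0.    ]
scene jar 0.78 [208. 174.] 346 [ 0.8337  0.4661 -0.3952  0.    ]
scene bottle 0.63 [441. 266.] 507 [0.8086 0.5988 0.3541 0.    ]
scene plate 0.71 [321. 209.] 1822 [ 0.562   0.4514 -0.0185  4.    ]
scene plate 0.67 [280. 151.] 936 [  0.6421   0.184   -0.2948 172.    ]
scene trough 0.75 [433. 209.] 627 [  0.9586   0.3632   0.2868 170.    ]
scene weight 0.82 [415. 235.] 242 [0.8197 0.4991 0.27   0.    ]
0.94 [227.1, 72.4] 3504
0.73 [326.7, 209.7] 4497
```

```bash
cat >> h.py <<'E'
def go(x,y,z,yaw):
    "print tool-frame shift (cm) and z turn (deg) to TCP target"
    s=r.state();q=s["tool_rot"];Rm=R.from_quat([q[1],q[2],q[3],q[0]]).as_matrix()
    d=Rm.T@(np.array([x,y,z])-s["tool_pos"])*100
    c,n=np.cos(np.radians(yaw)),np.sin(np.radians(yaw))
    T=np.array([[c,n,0],[n,-c,0],[0,0,-1]])
    rv=np.degrees(R.from_matrix(Rm.T@T).as_rotvec())
    print("go",np.round(d,2),np.round(rv,1),"at",np.round(s["tool_pos"],4),"yaw",round(np.degrees(np.arctan2(Rm[1,0],Rm[0,0])),1),"t",s["time_s"],"w",round(s["gripper_width"],4))
E
python3 - <<'E'
from h import *
im=r.capture("top")
c=im[165:250,275:375];cv2.imwrite("pics/p.png",cv2.resize(c,None,fx=6,fy=6,interpolation=cv2.INTER_CUBIC)[:,:,::-1])
h=cv2.cvtColor(c,cv2.COLOR_RGB2HSV);print(h[43,12:90:4].tolist())
go(.510,-.259,.2,0)
E
```

```text
[[19, 62, 193], [20, 52, 241], [20, 55, 240], [20, 57, 238], [17, 56, 215], [17, 46, 209], [19, 29, 246], [16, 47, 189], [21, 27, 246], [21, 27, 246], [22, 24, 247], [22, 24, 247], [21, 25, 247], [22, 26, 247], [20, 27, 248], [20, 30, 245], [17, 62, 225], [19, 59, 236], [19, 57, 237], [18, 67, 212]]
go [ 44.05 -18.52   4.23] [-0.   0.  12.7] at [ 0.121  -0.5365  0.2423] yaw 12.7 t 1.1 w 0.0854
```

View pics/p.png

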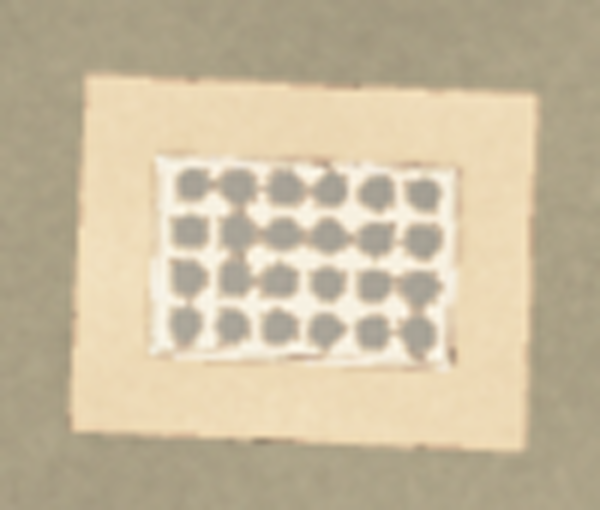

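The plate's upper corners in the crop are at about (157,155), (460,167), (450,365), (152,355). I'll unproject them at z = 14 mm and start moving.

```bash
cat >> h.py <<'E'
def unproj(uv,z,K,E):
    o=-E[:3,:3].T@E[:3,3];d=(E[:3,:3].T@np.linalg.inv(K)@np.c_[uv,np.ones(len(uv))].T).T
    return o+d*((z-o[2])/d[:,2])[:,None]
E
python3 - <<'E'
from h import *
K,E=cam("top")
for p,z in (([[157,155],[460,167],[450,365],[152,355]],.014),([[85,74],[540,92],[527,450],[71,432]],0)):
    P=unproj(np.array(p)/6+[275-.4,165-.4],z,K,E)[:,:2]
    print(P.round(4).tolist(),P.mean(0),[np.linalg.norm(P[i]-P[(i+1)%4]).round(4) for i in range(4)])
    ya=(P[0]-P[1])+(P[3]-P[2]);xa=P[0]-P[3]+P[1]-P[2]
    print(np.degrees(np.arctan2(-ya[0],ya[1])),np.degrees(np.arctan2(xa[1],xa[0])))
E
python3 -m jog '{"jaw":[0,0,0,0,0,0,0,0],"linear":[[5.5,-2.3,0],[11,-4.6,1],[16.5,-7,2],[22,-9.3,3],[27.5,-11.6,4],[33,-14,4],[38.5,-16.2,4.2],[44,-18.5,4.2]],"rot":[[0,0,2],[0,0,4],[0,0,6],[0,0,8],[0,0,10],[0,0,12.7],[0,0,12.7],[0,0,12.7]]}' 40
```

```text
[[0.4843, 0.0349], [0.4793, -0.0913], [0.3969, -0.0866], [0.4009, 0.0367]] [ 0.44035038 -0.0265816 ] [np.float64(0.1263), np.float64(0.0825), np.float64(0.1234), np.float64(0.0834)]
-2.0635468452970334 -2.2481902627953927
[[0.5204, 0.0659], [0.5127, -0.1264], [0.362, -0.1195], [0.3692, 0.0709]] [ 0.44108354 -0.02727143] [np.float64(0.1925), np.float64(0.1508), np.float64(0.1906), np.float64(0.1512)]
-2.2291739095018226 -2.253530753809935
time_s: 2.1
tool_pos: [0.511, -0.258, 0.2003]
tool_rot: [0.0, 1.0, 0.0, 0.0]
force: [0.1, -0.8, -0.9]
gripper_width: 0.085
gripper_force: 0.0
```

Run:
```python
from h import *
cv2.imwrite("pics/w1.png",r.capture("wrist")[:,:,::-1])
find("wrist",["beaker","jar","lid"])
go(.510,-.258,.027,0)
```

```text
wrist beaker 0.78 [327. 195.] 2060 [ 0.9271  0.5084 -0.2627  0.    ]
wrist jar 0.7 [452. 228.] 2705 [ 0.9264  0.4637 -0.4011  0.    ]
wrist lid 0.66 [348. 295.] 1375 [ 0.9335  0.3564 -0.291   0.    ]
go [ 0.09 -0.12 17.31] [0.  0.  0.1] at [ 0.5092 -0.2592  0.2001] yaw 0.1 t 2.35 w 0.0853
```

View pics/w1.png

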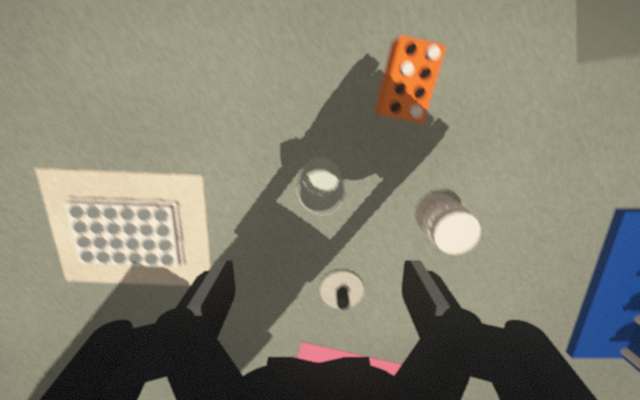

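The wrist view shows the beaker at (322,186), the lid at (342,290), the jar at (450,225) and the tube rack clear of them. I'll descend and grip.

```bash
python3 -m jog '{"jaw":[0,0,0,0,1,1,1,1],"linear":[[0,0.2,5.5],[0,0.2,11],[0,0.2,16],[0,0.2,17.3],[0,0.2,17.3],[0,0.2,17.3],[0,0.2,17.3],[0,0.2,17.3]],"rot":[[0,0,0],[0,0,0],[0,0,0],[0,0,0],[0,0,0],[0,0,0],[0,0,0],[0,0,0]]}' 30
```

```text
time_s: 3.35
tool_pos: [0.5109, -0.2627, 0.0298]
tool_rot: [0.002, 1.0, 0.0, 0.002]
force: [-1.5, -1.8, 6.5]
gripper_width: 0.0452
gripper_force: 31.1
```

```bash
python3 -m jog '{"jaw":[1,1,1,1,1,1,1,1],"linear":[[0,0,-4],[0,0,-8],[-0.5,-3,-8],[-2,-9,-8],[-3.5,-15,-8],[-5,-21,-8],[-6,-27,-8],[-6.4,-32,-8]],"rot":[[0,0,0],[0,0,0],[0,0,0],[0,0,0],[0,0,0],[0,0,0],[0,0,0],[0,0,0]]}' && python3 -m jog '{"jaw":[1,1,1],"linear":[[0,-2.5,0],[0,-3.6,0],[0,-3.6,0]],"rot":[[0,0,0],[0,0,0],[0,0,0]]}'; python3 -c "
from h import *
go(.4452,.0951,.0275,0)"
```

```text
time_s: 4.35
tool_pos: [0.4448, 0.0609, 0.1083]
tool_rot: [-0.0, 1.0, 0.0, 0.001]
force: [1.4, -0.9, -1.9]
gripper_width: 0.0456
gripper_force: 31.4
time_s: 4.72
tool_pos: [0.4457, 0.0949, 0.1077]
tool_rot: [0.0, 1.0, 0.001, 0.0]
force: [0.6, 0.4, -1.2]
gripper_width: 0.0452
gripper_force: 31.5
go [-0.06 -0.02  8.02] [ 0.  -0.1  0.1] at [0.4457 0.0949 0.1077] yaw 0.1 t 4.725 w 0.0452
```

```bash
python3 -m jog '{"jaw":[1,1,1,0.25,0.25,0.25,0.25,0.25],"linear":[[0,0,4],[0,0,7.3],[0,0,8],[0,0,8],[0,0,8],[0,0,8],[0,0,2.5],[0,0,-4]],"rot":[[0,0,0],[0,0,0],[0,0,0],[0,0,0],[0,0,0],[0,0,0],[0,0,0],[0,0,0]]}'; python3 -c "
from h import *
go(.4635,-.400,.15,0)"
```

```text
time_s: 5.72
tool_pos: [0.4445, 0.0945, 0.1453]
tool_rot: [-0.0, 1.0, -0.0, -0.002]
force: [1.5, -0.1, -0.7]
gripper_width: 0.064
gripper_force: 0.0
go [ 1.91 49.45 -0.48] [-0.   0.2 -0. ] at [0.4445 0.0945 0.1453] yaw -0.0 t 5.725 w 0.064
```

```bash
python3 -m jog '{"jaw":[0,0,0,0,0],"linear":[[-2,-5,0],[-4,-10,0],[-6,-15,0],[-8.2,-19.2,0],[-8.2,-19.2,0]],"rot":[[0,0,3],[0,0,6],[0,0,11],[0,0,11],[0,0,11]]}'
python3 - <<'E'
from h import *
cv2.imwrite("pics/w2.png",r.capture("wrist")[:,:,::-1])
find("wrist",["trough","beaker"])
go(.3625,.286,.0165,-11)
E
```

```text
time_s: 6.35
tool_pos: [0.3617, 0.2888, 0.1449]
tool_rot: [-0.0, 0.996, -0.093, -0.0]
force: [0.2, -0.7, 0.7]
gripper_width: 0.0857
gripper_force: 0.0
wrist trough 0.63 [322. 194.] 6190 [  0.9785   0.3615   0.2833 168.    ]
wrist beaker 0.97 [564.  54.] 7263 [0.9598 0.4426 0.0922 0.    ]
go [-0.15  0.02 12.83] [ 0. -0. -0.] at [0.364  0.2859 0.1448] yaw -11.0 t 6.55 w 0.0853
```

View pics/w2.png

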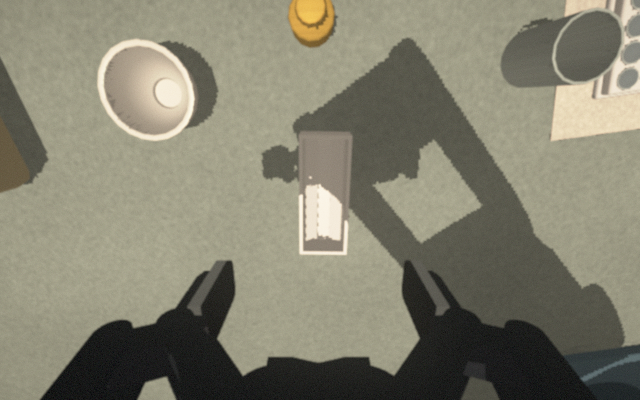

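The trough sits at (325,193), lined up with the tool, and the beaker stands upright at (580,48). I'll grip the trough.

```bash
python3 -m jog '{"jaw":[0,0,0,1,1,1,1,1],"linear":[[-0.1,0.25,5.5],[-0.1,0.25,11],[-0.1,0.25,12.8],[-0.1,0.25,12.8],[-0.1,0.25,12.8],[-0.1,0.25,12.8],[-0.1,0.25,12.8],[-0.1,0.25,12.8]],"rot":[[0,0,0],[0,0,0],[0,0,0],[0,0,0],[0,0,0],[0,0,0],[0,0,0],[0,0,0]]}'  30; python3 -c "
from h import *
go(.5404,-.0306,.1,87.8)"
```

```text
time_s: 7.55
tool_pos: [0.3632, 0.2847, 0.018]
tool_rot: [-0.001, 0.995, -0.096, 0.001]
force: [1.0, -2.3, 6.5]
gripper_width: 0.0436
gripper_force: 32.7
go [23.42 27.57 -8.17] [  0.1  -0.2 -98.8] at [0.3632 0.2847 0.018 ] yaw -11.0 t 7.55 w 0.0436
```

```bash
python3 -m jog '{"jaw":[1,1,1,1,1,1,1,1],"linear":[[0,0,-5],[0,0,-10],[3,4,-10],[7,8,-10],[11,13,-10],[15,17,-10],[19,22,-10],[22,26,-10]],"rot":[[0,0,0],[0,0,-9],[0,0,-18],[0,0,-27],[0,0,-36],[0,0,-45],[0,0,-54],[0,0,-63]]}' && python3 -m jog '{"jaw":[1,1,1,1,1,1],"linear":[[0,0,0],[0,0,0],[0,0,0],[0,0,0],[0,0,0],[0,0,0]],"rot":[[0,0,-9],[0,0,-18],[0,0,-27],[0,0,-36],[0,0,-36],[0,0,-36]]}'; python3 -c "
from h import *
go(.5404,-.0306,.0175,87.8)"
```

```text
time_s: 8.55
tool_pos: [0.5293, -0.0148, 0.1171]
tool_rot: [0.0, 0.898, 0.441, 0.0]
force: [0.9, 1.2, -1.3]
gripper_width: 0.0433
gripper_force: 31.8
time_s: 9.3
tool_pos: [0.5283, -0.0126, 0.1169]
tool_rot: [-0.0, 0.72, 0.694, 0.0]
force: [-0.8, -0.2, -0.6]
gripper_width: 0.0433
gripper_force: 31.8
go [-1.75  1.28  9.94] [ 0. -0.  0.] at [ 0.5283 -0.0126  0.1169] yaw 87.8 t 9.3 w 0.0433
```

```bash
python3 -m jog '{"jaw":[1,1,1,1,0.32,0.32,0.32,0.32],"linear":[[-1.75,1.25,1],[-1.75,1.25,6],[-1.75,1.25,9.3],[-1.75,1.25,10],[-1.75,1.25,10],[-1.75,1.25,10],[-1.75,1.25,5],[-1.75,1.25,-1]],"rot":[[0,0,0],[0,0,0],[0,0,0],[0,0,0],[0,0,0],[0,0,0],[0,0,0],[0,0,0]]}'; python3 -c "
from h import *
go(.5995,.355,.16,0)
go(.4637,-.4005,.16,0)"
```

```text
time_s: 10.3
tool_pos: [0.5396, -0.0308, 0.1268]
tool_rot: [-0.001, 0.72, 0.694, -0.001]
force: [1.8, 0.1, 0.4]
gripper_width: 0.0579
gripper_force: 0.0
go [38.77  4.61 -3.31] [-0.2  0.1 88. ] at [ 0.5396 -0.0308  0.1268] yaw 88.0 t 10.3 w 0.0579
go [-37.21  -6.28  -3.32] [-0.2  0.1 88. ] at [ 0.5396 -0.0308  0.1268] yaw 88.0 t 10.3 w 0.0579
```

```bash
python3 -m jog '{"jaw":[0,0,0,0,0,0,0,0],"linear":[[-5,-1,-2],[-11,-2,-2],[-17,-3,-2],[-23,-4,-2],[-29,-5,-2],[-34,-6,-2],[-37.2,-6.3,-2],[-37.2,-6.3,-2]],"rot":[[0,0,0],[0,0,0],[0,0,0],[0,0,0],[0,0,0],[0,0,0],[0,0,0],[0,0,0]]}'
python3 - <<'E'
from h import *
find("wrist",["jar","lid","trough"])
go(.4637,-.4005,.022,87.8)
E
```

```text
time_s: 11.3
tool_pos: [0.4636, -0.4033, 0.1465]
tool_rot: [0.0, 0.721, 0.693, -0.0]
force: [0.2, 0.7, -1.0]
gripper_width: 0.0853
gripper_force: 0.0
wrist jar 0.83 [320. 196.] 3384 [ 0.9418  0.465  -0.4007  0.    ]
wrist lid 0.61 [188.  66.] 4140 [ 0.9639  0.3578 -0.2905  0.    ]
go [-0.15 -0.08 12.47] [-0.  -0.   0.2] at [ 0.4645 -0.3992  0.1467] yaw 88.0 t 11.5 w 0.0855
```

```bash
python3 -m jog '{"jaw":[0,0,0,1,1,1,1,1],"linear":[[0,0,5.5],[0,0,11],[0,0,12.4],[0,0,12.4],[0,0,12.4],[0,0,12.4],[0,0,12.4],[0,0,12.4]],"rot":[[0,0,0],[0,0,0],[0,0,0],[0,0,0],[0,0,0],[0,0,0],[0,0,0],[0,0,0]]}'  30; python3 -c "
from h import *
go(.5451,.0913,.022,87.8)"
```

```text
time_s: 12.5
tool_pos: [0.4658, -0.4016, 0.0255]
tool_rot: [0.002, 0.719, 0.695, -0.0]
force: [2.1, 1.2, 6.9]
gripper_width: 0.0487
gripper_force: 32.2
go [49.54  6.21  0.19] [0.2 0.2 0.2] at [ 0.4658 -0.4016  0.0255] yaw 88.0 t 12.5 w 0.0487
```

```bash
python3 -m jog '{"jaw":[1,1,1,1,1,1,1,1],"linear":[[0,0,-5],[0,0,-10],[6,1,-10],[12,2,-10],[18,3,-10],[24,4,-10],[30,5,-10],[36,6,-10]],"rot":[[0,0,0],[0,0,0],[0,0,0],[0,0,0],[0,0,0],[0,0,0],[0,0,0],[0,0,0]]}' && python3 -m jog '{"jaw":[1,1,1,1],"linear":[[6,0.2,0],[11,0.2,0],[13.4,0.2,0],[13.4,0.2,0]],"rot":[[0,0,0],[0,0,0],[0,0,0],[0,0,0]]}'; python3 -c "
from h import *
go(.5451,.0913,.0235,87.8)"
```

```text
time_s: 13.5
tool_pos: [0.5373, -0.0408, 0.1238]
tool_rot: [0.001, 0.719, 0.695, 0.0]
force: [0.7, -0.2, -1.1]
gripper_width: 0.0484
gripper_force: 32.1
time_s: 14.0
tool_pos: [0.5434, 0.0931, 0.1235]
tool_rot: [0.0, 0.718, 0.696, 0.0]
force: [0.5, -0.1, -1.6]
gripper_width: 0.0487
gripper_force: 32.1
go [-0.18  0.16 10.  ] [ 0.1 -0.   0.4] at [0.5434 0.0931 0.1235] yaw 88.2 t 14.0 w 0.0487
```

```bash
python3 -m jog '{"jaw":[1,1,1,1,0.25,0.25,0.25,0.25],"linear":[[-0.2,0.1,5],[-0.2,0.1,9],[-0.2,0.1,10],[-0.2,0.1,10],[-0.2,0.1,10],[-0.2,0.1,10],[-0.2,0.1,5],[-0.2,0.1,-2]],"rot":[[0,0,0],[0,0,0],[0,0,0],[0,0,0],[0,0,0],[0,0,0],[0,0,0],[0,0,0]]}'; python3 -c "
from h import *
find('scene',['beaker','jar','bottle','trough'])
go(.600,.355,.15,0)
go(.600,.355,.15,88)"
```

```text
time_s: 15.0
tool_pos: [0.5434, 0.0891, 0.1354]
tool_rot: [-0.001, 0.719, 0.695, -0.001]
force: [1.8, -0.8, -0.0]
gripper_width: 0.0639
gripper_force: 0.0
scene beaker 0.81 [361. 203.] 433 [0.9391 0.4451 0.0986 0.    ]
scene jar 0.55 [346. 226.] 515 [0.9164 0.5454 0.0923 0.    ]
scene bottle 0.68 [442. 267.] 542 [0.8742 0.6    0.3545 0.    ]
scene trough 0.76 [304. 220.] 778 [ 9.325e-01  5.393e-01 -2.850e-02  8.600e+01]
go [26.76  4.64 -1.45] [ 0. -0. 88.] at [0.5443 0.0892 0.1355] yaw 88.0 t 15.25 w 0.064
go [26.76  4.64 -1.45] [0. 0. 0.] at [0.5443 0.0892 0.1355] yaw 88.0 t 15.25 w 0.064
```

```bash
python3 -m jog '{"jaw":[0,0,0,0,0,0,0,0],"linear":[[5,1,-1.5],[11,2,-1.5],[17,3,-1.5],[22,4,-1.5],[26.7,4.6,-1.5],[26.7,4.6,-1.5],[26.7,4.6,-1.5],[26.7,4.6,-1.5]],"rot":[[0,0,0],[0,0,0],[0,0,0],[0,0,0],[0,0,0],[0,0,0],[0,0,0],[0,0,0]]}'
python3 - <<'E'
from h import *
find("wrist",["bottle","mortar","weight"])
go(.6,.355,.024,87.8)
cv2.imwrite("pics/w3.png",r.capture("wrist")[:,:,::-1])
E
```

```text
time_s: 16.25
tool_pos: [0.5994, 0.353, 0.1495]
tool_rot: [-0.0, 0.72, 0.694, -0.001]
force: [-0.9, 0.4, -0.7]
gripper_width: 0.0853
gripper_force: 0.0
wrist bottle 0.96 [316. 204.] 2373 [0.9288 0.5994 0.351  0.    ]
wrist mortar 0.78 [163. 154.] 6092 [0.9417 0.4725 0.3978 0.    ]
wrist weight 0.64 [240. 265.] 435 [0.2634 0.515  0.2775 0.    ]
go [ 0.15 -0.   12.66] [ 0.  -0.   0.1] at [0.5999 0.3535 0.1506] yaw 87.9 t 16.45 w 0.0852
```

View pics/w3.png

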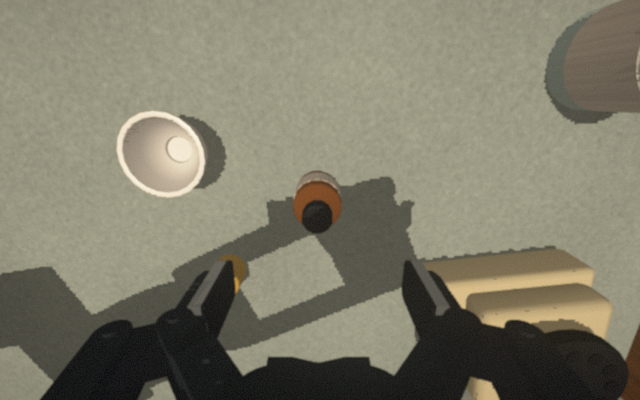

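The bottle is at (318,200) between the fingers. The weight at (235,270) and the mixer at right both stand clear in y.

```bash
python3 -m jog '{"jaw":[0,0,0,1,1,1,1,1],"linear":[[0,0,5.5],[0,0,11],[0,0,12.6],[0,0,12.6],[0,0,12.6],[0,0,12.6],[0,0,12.6],[0,0,12.6]],"rot":[[0,0,0],[0,0,0],[0,0,0],[0,0,0],[0,0,0],[0,0,0],[0,0,0],[0,0,0]]}'  30; python3 -c "
from h import *
go(.4359,-.1467,.025,87.8)"
```

```text
time_s: 17.5
tool_pos: [0.6015, 0.3553, 0.0274]
tool_rot: [0.001, 0.719, 0.695, 0.002]
force: [0.5, -0.3, 6.6]
gripper_width: 0.0408
gripper_force: 31.3
go [-50.74 -14.81   0.06] [ 0.3 -0.1  0.2] at [0.6015 0.3553 0.0274] yaw 88.0 t 17.5 w 0.0408
```

```bash
python3 -m jog '{"jaw":[1,1,1,1,1,1,1,1],"linear":[[0,0,-5],[0,0,-10],[-5.5,-1.6,-11],[-11,-3.2,-11],[-17,-5,-11],[-23,-6.7,-11],[-29,-8.5,-11],[-35,-10.2,-11]],"rot":[[0,0,0],[0,0,0],[0,0,0],[0,0,0],[0,0,0],[0,0,0],[0,0,0],[0,0,0]]}' && python3 -m jog '{"jaw":[1,1,1,1,1],"linear":[[-5,-1.5,0],[-11,-3.2,0],[-15.7,-4.6,0],[-15.7,-4.6,0],[-15.7,-4.6,0]],"rot":[[0,0,0],[0,0,0],[0,0,0],[0,0,0],[0,0,0]]}'; python3 -c "
from h import *
go(.4359,-.1467,.0255,87.8)"
```

```text
time_s: 18.5
tool_pos: [0.4851, 0.0066, 0.1354]
tool_rot: [0.001, 0.719, 0.695, 0.001]
force: [0.6, -0.5, -0.3]
gripper_width: 0.041
gripper_force: 31.1
time_s: 19.12
tool_pos: [0.4343, -0.147, 0.1348]
tool_rot: [0.0, 0.72, 0.694, 0.0]
force: [0.0, 0.3, -1.3]
gripper_width: 0.0408
gripper_force: 31.1
go [ 0.03  0.15 10.93] [0.1 0.  0.1] at [ 0.4343 -0.147   0.1348] yaw 87.9 t 19.125 w 0.0408
```

```bash
python3 -m jog '{"jaw":[1,1,1,1,0.25,0.25,0.25,0.25],"linear":[[0,0.1,5.5],[0,0.1,10],[0,0.1,11],[0,0.1,11],[0,0.1,11],[0,0.1,11],[0,0.1,6],[0,0.1,0]],"rot":[[0,0,0],[0,0,0],[0,0,0],[0,0,0],[0,0,0],[0,0,0],[0,0,0],[0,0,0]]}'; python3 -c "
from h import *
go(.3575,-.2905,.135,87.8)"
```

```text
time_s: 20.12
tool_pos: [0.4344, -0.1463, 0.1348]
tool_rot: [-0.002, 0.719, 0.695, -0.0]
force: [2.1, -0.6, 0.6]
gripper_width: 0.064
gripper_force: 0.0
go [-14.67  -7.19  -0.02] [-0.2 -0.1  0.2] at [ 0.4344 -0.1463  0.1348] yaw 88.0 t 20.125 w 0.064
```

```bash
python3 -m jog '{"jaw":[0.4,0.4,0.4,0.4,0.4],"linear":[[-5,-2.4,0],[-10,-4.8,0],[-14.7,-7.2,0],[-14.7,-7.2,0],[-14.7,-7.2,0]],"rot":[[0,0,0],[0,0,0],[0,0,0],[0,0,0],[0,0,0]]}'
python3 - <<'E'
from h import *
find("wrist",["lid","bottle"])
go(.3575,-.2905,.021,87.8)
cv2.imwrite("pics/w4.png",r.capture("wrist")[:,:,::-1])
E
```

```text
time_s: 20.75
tool_pos: [0.358, -0.291, 0.1343]
tool_rot: [-0.0, 0.72, 0.694, 0.0]
force: [-0.3, -0.4, 1.9]
gripper_width: 0.0513
gripper_force: 0.0
wrist lid 0.66 [319. 193.] 2970 [ 0.9636  0.3583 -0.2909  0.    ]
wrist bottle 0.58 [418.  20.] 2911 [ 0.6852  0.4315 -0.1603  0.    ]
go [-0.04 -0.11 11.33] [-0.  -0.   0.3] at [ 0.3586 -0.2902  0.1343] yaw 88.1 t 20.9 w 0.0512
```

View pics/w4.png

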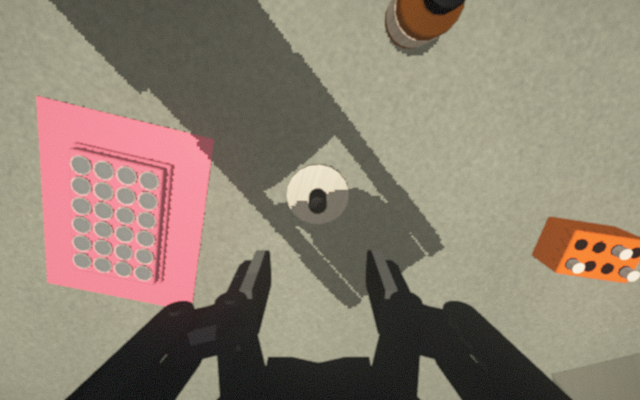

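The lid's knob at (317,200) is centred between the fingers and the bottle stands upright at the top. I'll grip the knob.

```bash
python3 -m jog '{"jaw":[0.4,0.4,0.4,1,1,1,1,1],"linear":[[0,0,5.5],[0,0,10.5],[0,0,11.3],[0,0,11.3],[0,0,11.3],[0,0,11.3],[0,0,11.3],[0,0,11.3]],"rot":[[0,0,0],[0,0,0],[0,0,0],[0,0,0],[0,0,0],[0,0,0],[0,0,0],[0,0,0]]}'  30
python3 - <<'E'
from h import *
find("top",["beaker","jar","trough"])
find("scene",["beaker","jar","trough","bottle"])
go(.4452,.0951,.1,87.8)
E
```

```text
time_s: 21.95
tool_pos: [0.3593, -0.2926, 0.0231]
tool_rot: [0.002, 0.719, 0.695, -0.0]
force: [1.5, 2.1, 7.7]
gripper_width: 0.0146
gripper_force: 29.9
top beaker 0.9 [275. 206.] 261 [0.717  0.4444 0.0953 0.    ]
top jar 0.65 [280. 165.] 364 [0.8708 0.5467 0.0923 0.    ]
top trough 0.82 [326. 167.] 818 [ 8.93e-01  5.41e-01 -3.09e-02  8.80e+01]
scene beaker 0.57 [359. 204.] 374 [0.8148 0.4399 0.0955 0.    ]
scene jar 0.71 [346. 227.] 459 [0.8138 0.5475 0.093  0.    ]
scene trough 0.57 [302. 220.] 814 [ 9.724e-01  5.391e-01 -3.090e-02  9.000e+01]
scene bottle 0.73 [284. 191.] 342 [ 0.893   0.4357 -0.1461  0.    ]
go [39.03  7.25 -7.78] [0.2 0.2 0.2] at [ 0.3593 -0.2927  0.0231] yaw 88.0 t 22.4 w 0.0142
```

```bash
python3 -m jog '{"jaw":[1,1,1,1,1,1,1,1],"linear":[[0,0,-5],[0,0,-10],[4,0.7,-11],[10,1.8,-11],[16,3,-11],[22,4,-11],[28,5.2,-11],[34,6.2,-11]],"rot":[[0,0,0],[0,0,0],[0,0,0],[0,0,0],[0,0,0],[0,0,0],[0,0,0],[0,0,0]]}' && python3 -m jog '{"jaw":[1,1,1,1],"linear":[[3,0.6,0],[5,0.9,0],[5,0.9,0],[5,0.9,0]],"rot":[[0,0,0],[0,0,0],[0,0,0],[0,0,0]]}'
python3 - <<'E'
from h import *
find("wrist",["beaker","lid"])
cv2.imwrite("pics/w5.png",r.capture("wrist")[:,:,::-1])
go(.4448,.0952,.0835,87.8)
E
```

```text
time_s: 23.4
tool_pos: [0.4325, 0.048, 0.1324]
tool_rot: [0.001, 0.719, 0.695, 0.001]
force: [1.5, -0.4, -0.6]
gripper_width: 0.0146
gripper_force: 29.6
time_s: 23.9
tool_pos: [0.4425, 0.0954, 0.1317]
tool_rot: [0.0, 0.719, 0.695, 0.0]
force: [0.2, -0.1, -1.2]
gripper_width: 0.0149
gripper_force: 29.6
wrist beaker 0.7 [320. 190.] 1279 [0.3407 0.4439 0.1111 0.    ]
wrist lid 0.62 [319. 237.] 5294 [0.4112 0.4411 0.0474 0.    ]
go [0.03 0.22 4.79] [0.  0.  0.1] at [0.4426 0.095  0.1314] yaw 87.9 t 24.1 w 0.015
```

View pics/w5.png

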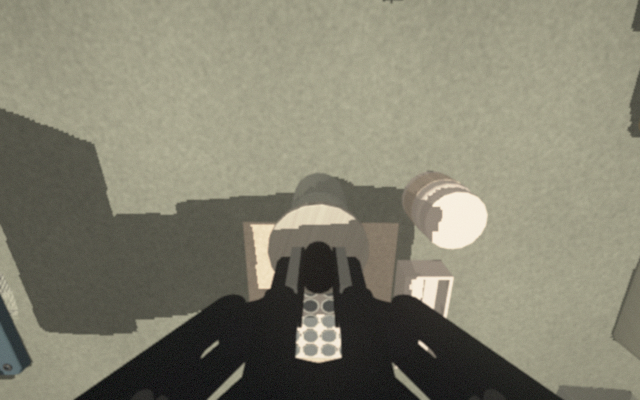

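The lid hangs level over the beaker at (318,240), with a small tool-y correction left. I'll lower it.

```bash
python3 -m jog '{"jaw":[1,1,1,1,0.4,0.4,0.4,0.4],"linear":[[0,0.15,2],[0,0.15,4],[0,0.15,4.9],[0,0.15,4.9],[0,0.15,4.9],[0,0.15,4.9],[0,0.15,2],[0,0.15,-3]],"rot":[[0,0,0],[0,0,0],[0,0,0],[0,0,0],[0,0,0],[0,0,0],[0,0,0],[0,0,0]]}'; python3 -m jog '{"jaw":[0.4,0.4,0.4,0.4,0.4,0.4],"linear":[[-3,-4,-4],[-6,-8,-6],[-10,-12,-8],[-15,-15,-8],[-19,-16,-8],[-22,-16,-8]],"rot":[[0,0,0],[0,0,0],[0,0,0],[0,0,0],[0,0,0],[0,0,0]]}';python3 - <<'E'
from h import *
for n in("top","scene"):
    cv2.imwrite(f"pics/{n}9.png",r.capture(n)[:,:,::-1])
    find(n,["beaker","jar","trough","bottle","weight","mortar","tuberack"])
# lid on rim: raise model by 60mm
DIM["lid"]=[(29,60),(29,66),(8,94)]
find("top",["lid"]);find("scene",["lid"])
print(r.state()["tool_pos"])
E
```

```text
time_s: 25.1
tool_pos: [0.4427, 0.0958, 0.1609]
tool_rot: [-0.002, 0.719, 0.695, -0.001]
force: [0.7, 0.1, 0.5]
gripper_width: 0.0511
gripper_force: 0.0
time_s: 25.85
tool_pos: [0.2757, -0.1199, 0.2419]
tool_rot: [0.001, 0.72, 0.694, -0.0]
force: [0.5, 0.7, -0.0]
gripper_width: 0.0509
gripper_force: 0.0
top jar 0.68 [276. 163.] 360 [0.8511 0.5453 0.0914 0.    ]
top trough 0.61 [330. 166.] 847 [ 9.217e-01  5.405e-01 -3.180e-02  8.600e+01]
top bottle 0.54 [376. 211.] 267 [ 0.8613  0.4366 -0.1478  0.    ]
top weight 0.61 [206. 184.] 182 [0.8235 0.5022 0.2691 0.    ]
top mortar 0.56 [154. 193.] 644 [0.8762 0.4739 0.4    0.    ]
top tuberack 0.68 [453. 138.] 644 [  0.876    0.6103  -0.344  166.    ]
scene beaker 0.84 [357. 209.] 282 [0.5962 0.4638 0.1034 0.    ]
scene jar 0.75 [344. 226.] 500 [0.8945 0.5444 0.0917 0.    ]
scene trough 0.95 [304. 220.] 757 [ 9.219e-01  5.397e-01 -2.990e-02  8.600e+01]
scene bottle 0.83 [284. 189.] 333 [ 0.8627  0.4366 -0.1459  0.    ]
scene weight 0.57 [418. 236.] 241 [0.8142 0.5009 0.2708 0.    ]
scene mortar 0.79 [470. 239.] 559 [0.802  0.4659 0.4004 0.    ]
scene tuberack 0.74 [193. 207.] 412 [ 0.6581  0.6056 -0.3433  0.    ]
top lid 0.93 [272. 208.] 495 [0.9705 0.4453 0.0999 0.    ]
scene lid 0.69 [362. 199.] 233 [0.742  0.4443 0.1027 0.    ]
[ 0.276566   -0.11854915  0.24130235]
```

View pics/scene9.png

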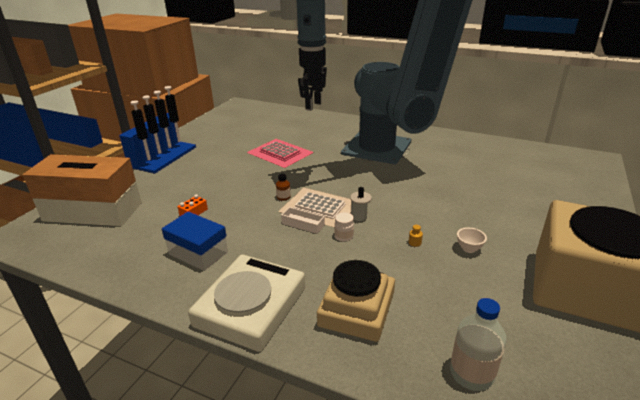

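View pics/top9.png

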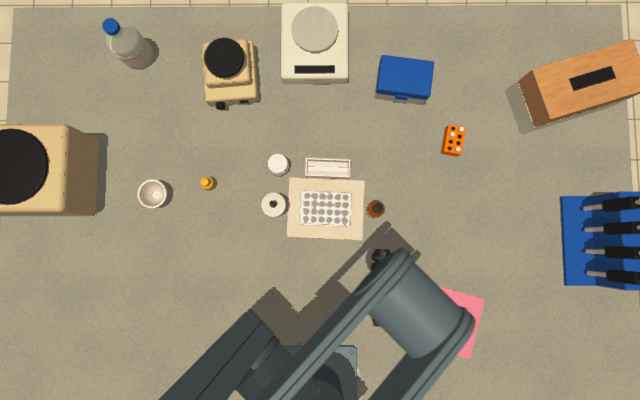

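The top view shows the layout as asked. The lid may sit about 5 mm off centre in y. The scene camera's horizontal axis is nearly world y, so a crop from it will settle that.

Run:
```python
from h import *
im=np.mean([r.capture("scene") for _ in range(4)],0).astype(np.uint8)
c=im[180:230,335:385];cv2.imwrite("pics/c.png",cv2.resize(c,None,fx=12,fy=12,interpolation=cv2.INTER_CUBIC)[:,:,::-1])
K,E=cam("scene")
for y in(.0955,.0955+.009): 
    for z in (.03,.06,.063,.08): print(y,z,((proj(np.array([[.4445,y,z]]),K,E)-[335,180])*12+6).round(0))
```

```text
0.0955 0.03 [[284. 332.]]
0.0955 0.06 [[288. 221.]]
0.0955 0.063 [[288. 210.]]
0.0955 0.08 [[291. 146.]]
0.1045 0.03 [[321. 340.]]
0.1045 0.06 [[325. 229.]]
0.1045 0.063 [[326. 218.]]
0.1045 0.08 [[328. 154.]]
```

View pics/c.png

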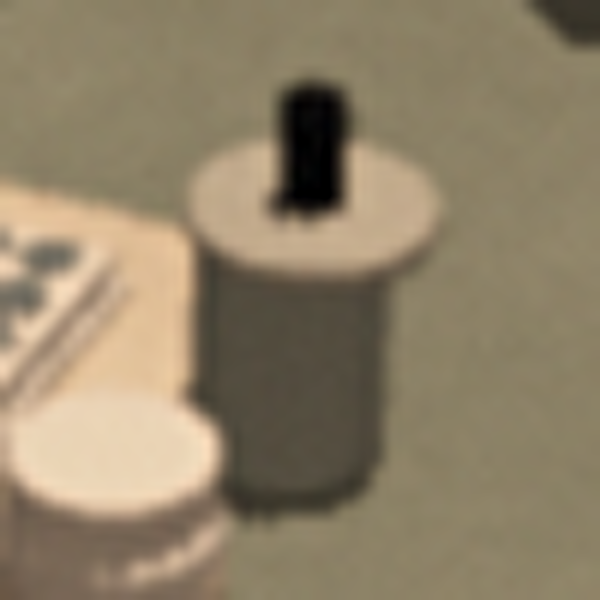

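The lid's disc spans columns 188–440 (centre 314) and the beaker spans 197–388 (centre 293), so the lid is about 4–5 mm off toward +y. That's within tolerance, but I'll regrip the knob and move it 4.5 mm back.

```bash
python3 -m jog '{"jaw":[0.4,0.4,0.4,0.4,0.4,0.4,0.4,0.4],"linear":[[5,1,0],[10,4,0],[14,8,2],[18,12,4],[22,16,8],[22,16,8],[22,16,8],[22,16,8]],"rot":[[0,0,0],[0,0,0],[0,0,0],[0,0,0],[0,0,0],[0,0,0],[0,0,0],[0,0,0]]}'; python3 -c "
from h import *
go(.4437,.0952,.0835,87.8)"
```

```text
time_s: 28.15
tool_pos: [0.444, 0.095, 0.1623]
tool_rot: [0.001, 0.72, 0.694, 0.0]
force: [0.0, -0.8, 0.3]
gripper_width: 0.0513
gripper_force: 0.0
go [ 0.02 -0.04  7.88] [0.1 0.  0.2] at [0.444  0.095  0.1623] yaw 88.0 t 28.15 w 0.0513
```

```bash
python3 -m jog '{"jaw":[0.4,0.4,0.4,1,1,1,1,1],"linear":[[0,0,4],[0,0,7],[0,0,7.8],[0,0,7.8],[0,0,7.8],[0,0,7.8],[0,0,7.8],[0,0,7.2]],"rot":[[0,0,0],[0,0,0],[0,0,0],[0,0,0],[0,0,0],[0,0,0],[0,0,0],[0,0,0]]}' && python3 -m jog '{"jaw":[1,1,1,1,0.4,0.4,0.4,0.4],"linear":[[-0.45,0,-0.2],[-0.45,0,-0.2],[-0.45,0,0.4],[-0.45,0,0.6],[-0.45,0,0.6],[-0.45,0,0.6],[-0.45,0,-2],[-0.45,0,-7]],"rot":[[0,0,0],[0,0,0],[0,0,0],[0,0,0],[0,0,0],[0,0,0],[0,0,0],[0,0,0]]}'; python3 -m jog '{"jaw":[0.4,0.4,0.4,0.4,0.4,0.4],"linear":[[-3,-4,-4],[-6,-8,-6],[-10,-12,-8],[-15,-15,-8],[-19,-16,-8],[-22,-16,-8]],"rot":[[0,0,0],[0,0,0],[0,0,0],[0,0,0],[0,0,0],[0,0,0]]}';python3 - <<'E'
from h import *
im=np.mean([r.capture("scene") for _ in range(4)],0).astype(np.uint8)
c=im[180:230,335:385];cv2.imwrite("pics/c2.png",cv2.resize(c,None,fx=12,fy=12,interpolation=cv2.INTER_CUBIC)[:,:,::-1])
DIM["lid"]=[(29,60),(29,66),(8,94)]
find("top",["lid","jar","bottle"]);find("scene",["lid"])
E
```

```text
time_s: 29.15
tool_pos: [0.4441, 0.0958, 0.0898]
tool_rot: [0.0, 0.719, 0.695, 0.0]
force: [0.8, 0.4, -0.4]
gripper_width: 0.0152
gripper_force: 29.3
time_s: 30.15
tool_pos: [0.4421, 0.0913, 0.158]
tool_rot: [-0.002, 0.719, 0.695, -0.002]
force: [1.2, -0.5, -0.1]
gripper_width: 0.0511
gripper_force: 0.0
time_s: 30.9
tool_pos: [0.2754, -0.1243, 0.2392]
tool_rot: [0.0, 0.72, 0.694, -0.0]
force: [1.0, 0.5, -0.1]
gripper_width: 0.0512
gripper_force: 0.0
top lid 0.57 [276. 205.] 453 [0.897  0.4446 0.0954 0.    ]
top jar 0.61 [278. 166.] 327 [0.7749 0.5455 0.0918 0.    ]
top bottle 0.68 [377. 210.] 272 [ 0.886   0.4363 -0.1477  0.    ]
scene lid 0.59 [358. 197.] 246 [0.781  0.4465 0.0978 0.    ]
```

View pics/c2.png

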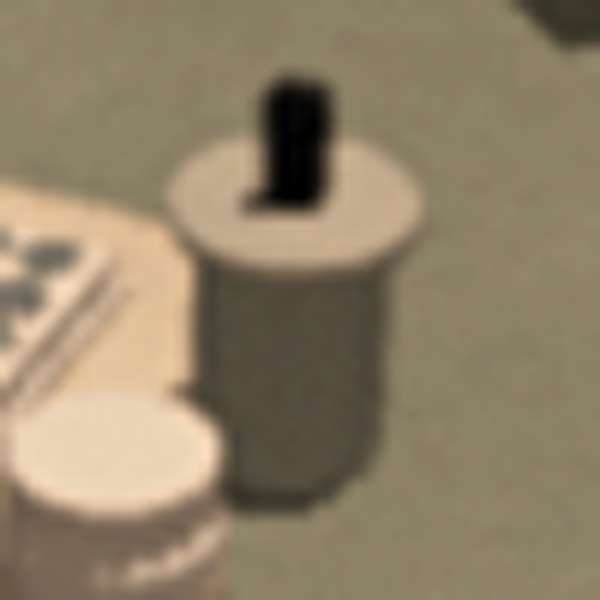

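The lid (columns 168–424, centre 296) is now centred on the beaker (197–388, centre 293) and lies flat. The arm is clear, so I'll hand in.

```bash
python3 -c "
from cell import r
print(r.close_job())"
```

```text
the job is handed in; nothing more can be done
None
```

The job is handed in: the final camera measurements put the trough, beaker with its centred lid, bottle and jar all within tolerance around the plate, the three bystanders show no measurable movement, and the arm is clear (about 31 s used; the hand-in gave no verdict).

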